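Roll down the fuselage planking

TASK

Take the small red-framed hand roller out of its blue stand and roll it along the model fuselage, from one end to the other, with a steady downward push of about 10 N, so that all six loose balsa planks go down flush with the fuselage sides; then set the roller back in its stand, upright, without dropping it. Use only the roller on the fuselage, never press it with more than 25 N, which would crush the balsa, and leave the other things on the table where they are.

Things in the scene. Friction and masses are not known exactly. Their poses are not given: they have to be found in the camera images.
- jig: Fixed plywood board 270 x 130 x 12 mm carrying the model fuselage, a balsa box 216 mm long (along x) and 84 mm wide (along y), centred on the board; it stands firm under the roller. Origin: centre of the board's underside, on the table; x along the fuselage, y across it, z up. Six cross-grain planks, each 31 (x) x 73 mm (y), close its upper side, between two 5 mm side walls.
- deck (a point): Point fixed to the jig, 74.5 mm above the table over its middle; axes as the jig's. Flush level (tops of the side walls and of the 11 mm end blocks at either end) is within 10 mm of this height at mid-length, as the fuselage was packed up by hand, and it slopes along x by up to 0.06 rad either way (4.8 mm at the outermost planks). Neither is measured: find the surface by feel.
- roller: Loose hand roller, 0.3 to 0.55 kg, rolling along its own x. Origin: lowest point of the drum at mid width; z up through the handle, y along the axle. Black rubber drum, 40 mm in diameter, 56 mm wide (axle 20 mm above the origin), in a red fork under a red plate 72 (x) x 74 (y) x 8 mm, whose underside is 46 mm above the origin.
- handle (a point): Point on the roller's axis 90 mm above its origin, inside its dark wooden handle block, 28 mm (x) x 44 mm (y), which rises from the red plate at 54 mm to 110 mm above the roller's origin; axes as the roller's. Grip it from above, across its 28 mm.
- stand: Fixed blue stand, base 96 x 120 x 6 mm; origin at the centre of its underside, on the table. The roller hangs in it upright, its axle along the stand's y, either way round: its red plate rests on the tops of the walls at the x sides, its origin then 10 mm above the table, over the stand's origin.
- well (a point): Centre of the mouth of the stand's well, 56 mm above the table; axes as the stand's. The well is 50 mm (x) by 84 mm (y); walls 13 mm thick at the x sides, 6 mm at the y sides. The roller has some 5 mm of play each way in x and 7 mm in y.
- drum (a joint): Turn of the roller's drum in its fork, rad, either sign; free to turn without end; 1 rad is 20 mm of rolling.
- plank0 (a joint): Plank 1 of 6, at x = -80 mm on the fuselage: how far it has been pressed down, m. 0 to 0.0008 at the start (about 4 mm proud of the side walls), 0.004 is flush. It resists with 4 to 6 N, goes down only under more than that, and stays where it is left.
- plank1 (a joint): Plank 2 of 6, at x = -48 mm on the fuselage: how far it has been pressed down, m. 0 to 0.0008 at the start (about 4 mm proud of the side walls), 0.004 is flush. It resists with 4 to 6 N, goes down only under more than that, and stays where it is left.
- plank2 (a joint): Plank 3 of 6, at x = -16 mm on the fuselage: how far it has been pressed down, m. 0 to 0.0008 at the start (about 4 mm proud of the side walls), 0.004 is flush. It resists with 4 to 6 N, goes down only under more than that, and stays where it is left.
- plank3 (a joint): Plank 4 of 6, at x = 16 mm on the fuselage: how far it has been pressed down, m. 0 to 0.0008 at the start (about 4 mm proud of the side walls), 0.004 is flush. It resists with 4 to 6 N, goes down only under more than that, and stays where it is left.
- plank4 (a joint): Plank 5 of 6, at x = 48 mm on the fuselage: how far it has been pressed down, m. 0 to 0.0008 at the start (about 4 mm proud of the side walls), 0.004 is flush. It resists with 4 to 6 N, goes down only under more than that, and stays where it is left.
- plank5 (a joint): Plank 6 of 6, at x = 80 mm on the fuselage: how far it has been pressed down, m. 0 to 0.0008 at the start (about 4 mm proud of the side walls), 0.004 is flush. It resists with 4 to 6 N, goes down only under more than that, and stays where it is left.
- pin_tray: Clear tray 85 x 110 x 30 mm with pins; origin at the centre of its underside; a bystander, to be left alone.
- glue_red: Red glue bottle, 34 mm thick, 100 mm tall; origin at the centre of its underside; a bystander, to be left alone.
- glue_blue: Blue glue bottle, 34 mm thick, 100 mm tall; origin at the centre of its underside; a bystander, to be left alone.
- sanding_block: Cork sanding block 60 x 100 x 33 mm; origin at the centre of its underside; a bystander, to be left alone.
- propeller: Small wooden propeller, 210 mm across; origin at the centre of its underside; a bystander, to be left alone.
Things that resemble listed ones, but are neither listed nor needed, are in the scene too. There is more than one size of the roller; the job needs the middle-sized. What is shaped like the stand but orange is not meant.

How it is judged:
On the way, in this order (a step that is already met when the one before it is completed fails the run):
1. the roller is lifted out of its stand (z of roller in the frame of stand above 0.07 m), for 0.1 s.
2. the roller, pressed on the fuselage with over 3 N, has rolled at least 60 mm there (drum turned 3 rad) (contact force between roller and jig above 3 N and (value of joint drum above 3 rad or value of joint drum below -3 rad)), for 0.1 s.
3. all six planks are down flush (value of joint each of plank0, plank1, plank2, plank3, plank4, plank5 above 0.0025 m), for 0.2 s.
At the end, for the whole second after the job is handed in: All six planks are within 1.5 mm of flush (pressed down more than 2.5 mm of their 4 mm), and the roller stands at rest and released in its stand: within 12 mm of the stand's centre, its plate within 4 mm of the walls' tops, tilted by less than 0.08 rad (all of step 3 and horizontal distance between roller and stand below 0.012 m and z of roller in the frame of stand between 0.006 and 0.014 m and angle between roller's own z axis and vertical below 0.08 rad and linear speed of roller below 0.02 m/s); the robot touches nothing.
It fails at once if the roller presses on the fuselage or jig with more than 25 N (contact force between roller and jig above 25 N).
It fails at once if the fingers or the arm press on the fuselage or jig (over 1 N) (contact force between any of the fingers, the arm and jig above 1 N).
It fails at once if the roller is dropped (moves faster than 0.6 m/s out of the fingers) (linear speed of roller above 0.6 m/s and contact force between the fingers and roller below 0.1 N).
It fails at once if the pin tray, a glue bottle, the sanding block or the propeller is moved by more than 30 mm (distance of any of pin_tray, glue_red, glue_blue, sanding_block, propeller from where it was at the start of the episode above 0.03 m).
It also fails if it takes over 72 s, if anything falls off the work surface, if the arm or the gripper's body presses on something with over 40 N, if the wrist force passes 120 N, or if a joint passes its speed limit or range.

ROBOT

A 7-joint arm with a two-finger parallel gripper is mounted at the origin on the work surface. World frame = base frame: x ahead of the robot, y to its left, z up, the work surface at z = 0. Lengths are in m, angles in rad, forces in N, time in s.
With the tool pointing down it reaches from about 0.425 to 0.95 m from the base axis. Payload 4.7 kg.
Tool frame: the origin (TCP) lies midway between the tips of the shut fingers; the grasp point (between the pads) lies 19 mm behind it; z points along the fingers, y is the line along which they close (so a half turn about z gives the same grasp; the last joint's range is limited). The gripper opens to 85 mm and grips with 20 to 120 N. Pads are 22 mm wide; open, the fingers measure 114 mm over their backs; the gripper's body (76 mm by 85 mm) begins 54 mm behind the grasp point. The pads swing forward as they close: fully open they stand 13 mm farther back than shut.
Start: joints at [-1.152, 0.469, -0.049, 1.532, 0.024, 1.141, -0.082], TCP at [0.292, 0.608, 0.231] pointing down, gripper open.
Joint ranges: [-2.59, 2.59], [-0.33, 1.99], [-1.39, 1.29], [0.1, 2.45], [-1.04, 4.18], [0.21, 1.99], [-2.66, 2.66]. Speed limits (rad/s): [2.57, 2.57, 3.14, 3.14, 3.14, 3.14, 3.14].

INTERFACE

Orientations are given as [roll, pitch, yaw] about the fixed x, y, z axes, in that order (R = Rz(yaw) Ry(pitch) Rx(roll)).
In Python, from rig import r gives the robot as it stands.
- The arm moves only by the shell command python3 -m handwheel 'ROWS' [FORCE]. ROWS is JSON, a list that holds one entry, the list of rows, each a list of 7 numbers: the shift along the world's x, y, z in cm, then the turn, a rotation vector about the world's x, y, z in degrees, then the closure, from 0 (fully open) to 1 (shut). A call has 1 to 8 rows; each row shifts and turns the commanded pose from where the row before left it; what a row does not reach is not made up. A row lasts 1/8 s, in which the tool goes at most 62.5 mm and 10.7 degrees, less where a joint would pass 70% of its speed; a pose out of reach is approached as far as the arm can. A call is refused whole if a number of a shift passes 6.25 or a number of a turn 10.7, either way. A call with a gripper value outside its range is refused whole. The fingers move at their own pace and stop on an object; FORCE is the grip in N (left out, the last holds). Time passes only in rows, so rows that do not move let the fingers close. It gives the time, the measured TCP pose, the force, the opening and the grip force at its end, in the units of the state.
- r.observe(): the state, without advancing time (a new reading comes with each control period).
- r.grab_frame(name): name is "scene" or "top" or "wrist"; returns a dict with "image" (384x512x3 uint8, red, green, blue), "z_map" (384x512 float32, m along the optical axis (not along the pixel's ray), 0 where there is no reading), "fx", "fy", "cx", "cy" (pixels), "k1" (the pictures are not rectified: a ray, as slopes to the right and down, at radius r is drawn at 1 + k1 r^2 times it, then the intrinsics apply), "R" (3x3) and "t" (3): a world point X has camera coordinates R X + t; the wrist camera has in their place "hand_eye" (4x4, takes a point from camera to tool coordinates, whose origin is the TCP and whose axes are the flange's). Camera axes: x right, y down, z forward; pixel columns grow to the right and rows downward; lengths in m; the calibration is good to about 2 mm. A picture is of the moment at which its call begins: read the wrist's pose just before it.
- r.job_done(): hands the job in; it is judged then, once.
The state is a dict: "time_s": time; "joints": joint angles; "joint_vel": joint speeds; "tau": joint torques, N m; "ee_pos": TCP position; "tool_rot": TCP orientation; "ft_force": force on the tool from outside, world axes, zero at the start; "wrist_torque": the same for the moment, N m; "width": finger opening in m; "grip_force": force on a finger pad.
Only numpy, scipy, OpenCV 4.12 (cv2) and the standard library are available. Lean on these libraries where they do the work, as an engineer would, in place of code of your own. Each camera call takes 0.05 s, during which the arm holds its last target. There are 200 camera calls.

## Working session

There is one attempt and no reset: what is moved stays moved. The work goes in short steps, Python scripts to look and compute and a shell command to move; the robot and the scene stay as the last step left them, time stands still between calls to the robot, and variables do not carry over. Pictures are saved under pics/ and viewed, at most 10 in all, crops included, and the job is handed in when it is done.

```bash
ls; mkdir -p pics; cat > h.py <<'E'
import numpy as np, cv2
from rig import r
def save(f,n): cv2.imwrite('pics/'+n+'.png', f['image'][:,:,::-1])
def pts(f, T=None):
    """world point per pixel from z_map; T = 4x4 camera->world for wrist"""
    v,u=np.mgrid[0:384,0:512].astype(float)
    x,y=(u-f['cx'])/f['fx'],(v-f['cy'])/f['fy']
    a,b=x.copy(),y.copy()
    for _ in range(8):
        s=1+f['k1']*(a*a+b*b); a,b=x/s,y/s
    z=f['z_map']; P=np.stack([a*z,b*z,z],-1)
    if T is None: W=(P-f['t'])@f['R']
    else: W=P@T[:3,:3].T+T[:3,3]
    W[z==0]=np.nan
    return W
def rot(rpy):
    from scipy.spatial.transform import Rotation as Ro
    return Ro.from_euler('xyz',rpy).as_matrix()
def wrist():
    s=r.observe(); f=r.grab_frame('wrist'); T=np.eye(4); T[:3,:3]=rot(s['tool_rot']); T[:3,3]=s['ee_pos']
    return f,T@f['hand_eye']
E
python3 - <<'E'
from h import *
s=r.observe(); print({k:np.round(v,3).tolist() for k,v in s.items()})
for n in('scene','top'):
    f=r.grab_frame(n); save(f,n); np.save(n+'.npy',pts(f)); np.save(n+'_im.npy',f['image']); print(n,(-f['R'].T@f['t']).round(3),f['k1'],f['fx'],(f['z_map']>0).mean())
E
```

```text
pics
{'time_s': 0.0, 'joints': [-1.152, 0.469, -0.049, 1.534, 0.024, 1.141, -0.082], 'joint_vel': [0.001, 0.0, 0.003, -0.002, -0.001, 0.0, -0.002], 'tau': [0.0, -51.03, -0.047, -23.773, 0.011, 0.007, -0.0], 'ee_pos': [0.292, 0.608, 0.23], 'tool_rot': [-3.14, 0.0, 2.694], 'ft_force': [-0.122, -0.436, -0.023], 'wrist_torque': [0.015, 0.026, 0.036], 'grip_force': 0.0, 'width': 0.086}
scene [1.062 0.817 0.794] -0.04925376576025769 458.8732383093201 0.9958953857421875
top [0.35  0.079 1.129] 0.008398473222953663 441.59236238221575 0.9960378011067709
```

View pics/scene.png

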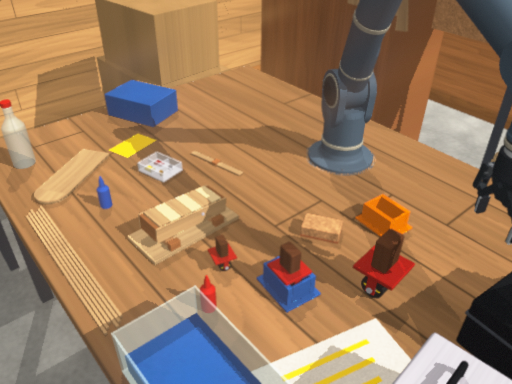

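View pics/top.png

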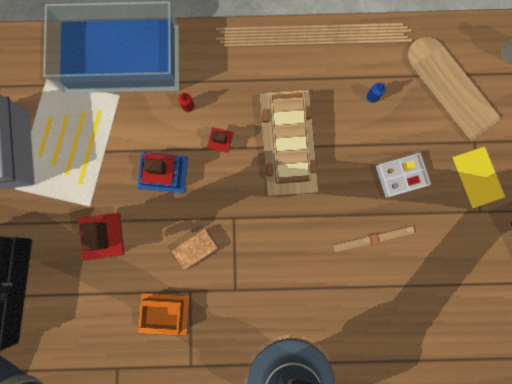

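The scene view shows the middle roller in its blue stand at (290,270) and the fuselage at (185,220). The top view shows the stand at (162,172), roller plate (158,168), and jig (290,143), with the small roller at (220,139) and the red glue bottle at (186,101) nearby.

```bash
cat > m.py <<'E'
from h import *
from scipy import stats
def rect(W,m,name):
    P=W[m]; P=P[~np.isnan(P[:,0])]
    (cx,cy),(w,h),a=cv2.minAreaRect(P[:,:2].astype(np.float32)*1000)
    print(name,len(P),'c',round(cx,1),round(cy,1),'wh',round(w,1),round(h,1),'ang',round(a,1),'zmed',(np.percentile(P[:,2],[5,50,95])*1000).round(1))
W=np.load('top.npy'); I=np.load('top_im.npy'); 
hsv=cv2.cvtColor(I,cv2.COLOR_RGB2HSV); v,u=np.mgrid[0:384,0:512]
def box(a,b,c,d): return (u>=a)&(u<c)&(v>=b)&(v<d)
big=lambda m:(lambda n,l,s,c:l==1+s[1:,4].argmax())(*cv2.connectedComponentsWithStats(m.astype(np.uint8)))
H,S,V=cv2.split(hsv); z=W[...,2]
B=box(130,140,200,205)
red=B&((H<8)|(H>172))&(S>150)&(V>90)
rect(W,big(red),'plate red')
rect(W,big(red&(z>.05)&(z<.08)),'plate z')
rect(W,big(B&(z>.095)),'handle top z')
rect(W,big(B&(H>100)&(H<130)&(S>120)),'blue all')
rect(W,big(B&(H>100)&(H<130)&(S>120)&(z>.04)),'blue walls')
rect(W,big(B&(z>.003)&(H>100)&(H<130)&(S>120)&(z<.02)),'blue base')
J=box(245,70,335,215)
rect(W,big(J&(z>.006)),'jig all')
rect(W,big(J&(z>.045)),'fuselage')
m=big(J&(z>.06)); rect(W,m,'fus top')
for b in range(14):
    pass
for n,bb in (('glue_red',(175,88,200,115)),('glue_blue',(360,75,392,108)),('small roller',(203,120,240,157)),('tray',(370,145,435,205)),('sand',(165,222,222,275)),('bigroller',(70,205,130,265))):
    rect(W,big(box(*bb)&(z>.01)),n)
E
python3 m.py; python3 - <<'E'
from h import *
# scene camera check
W=np.load('scene.npy');I=np.load('scene_im.npy');H,S,V=cv2.split(cv2.cvtColor(I,cv2.COLOR_RGB2HSV));v,u=np.mgrid[0:384,0:512]
B=(u>250)&(u<325)&(v>235)&(v<312)
red=B&((H<8)|(H>172))&(S>150)&(V>90)
P=W[red];P=P[(P[:,2]>.05)&(P[:,2]<.08)];print('scene plate',cv2.minAreaRect(P[:,:2].astype(np.float32)*1000),np.median(P[:,2]))
P=W[B&(W[...,2]>.115)];print('handle',cv2.minAreaRect(P[:,:2].astype(np.float32)*1000),np.median(P[:,2]))
E
```

```text
plate red 545 c 532.6 316.7 wh 79.1 71.7 ang 83.5 zmed [60.3 63.6 68. ]
plate z 531 c 532.3 313.7 wh 73.0 71.7 ang 83.5 zmed [60.4 63.5 67.3]
handle top z 262 c 531.1 313.3 wh 44.2 29.0 ang 82.7 zmed [102.8 118.5 122. ]
blue all 694 c 531.1 313.5 wh 120.4 93.9 ang 83.1 zmed [ 2.8 13.1 57. ]
blue walls 246 c 530.7 313.4 wh 96.7 75.9 ang 83.2 zmed [42.1 54.6 57.9]
blue base 316 c 531.1 312.9 wh 119.2 93.9 ang 83.1 zmed [ 3.5  6.2 15.5]
jig all 5144 c 601.5 -11.2 wh 270.8 130.1 ang 2.6 zmed [ 8.8 73.4 83.2]
fuselage 3078 c 599.2 -11.0 wh 216.3 86.1 ang 2.3 zmed [68.6 77.9 84.2]
fus top 3033 c 599.2 -11.0 wh 216.3 86.1 ang 2.3 zmed [69.6 78.1 84.2]
glue_red 211 c 704.8 246.9 wh 31.1 32.2 ang 28.7 zmed [17.6 60.1 90.9]
glue_blue 241 c 718.2 -235.5 wh 32.0 33.0 ang 84.9 zmed [14.5 58.7 90.6]
small roller 486 c 605.4 162.1 wh 56.2 55.2 ang 75.5 zmed [37.1 41.6 84. ]
tray 600 c 507.0 -298.1 wh 85.2 111.3 ang 14.5 zmed [11.8 25.4 31.1]
sand 1003 c 333.4 230.6 wh 60.0 99.8 ang 32.2 zmed [28.3 32.3 35.6]
bigroller 1817 c 370.0 447.8 wh 102.9 100.3 ang 5.8 zmed [ 70.8  75.8 152.4]
scene plate ((533.4496459960938, 312.7217712402344), (72.43148040771484, 73.27330017089844), 84.0053482055664) 0.0643048901442256
handle ((533.6262817382812, 311.7932434082031), (42.17351150512695, 28.470430374145508), 81.43587493896484) 0.12016457079057064
```

```bash
python3 -m handwheel '[[[3,-3.7,0.3,0,0,-8.9,0],[3,-3.7,0.3,0,0,-8.9,0],[3,-3.7,0.3,0,0,-8.9,0],[3,-3.7,0.3,0,0,-8.9,0],[3,-3.7,0.3,0,0,-8.9,0],[3,-3.7,0.3,0,0,-8.9,0],[3,-3.7,0.3,0,0,-8.9,0],[3,-3.6,0.3,0,0,-8.9,0]]]' 60
python3 -m handwheel '[[[0,0,0,0,0,0,0],[0,0,0,0,0,0,0]]]'
python3 - <<'E'
from h import *
s=r.observe();print(s['ee_pos'],s['tool_rot'])
f,T=wrist();save(f,'w1');W=pts(f,T);np.save('w1.npy',W);z=W[...,2];I=f['image'];H,S,V=cv2.split(cv2.cvtColor(I,cv2.COLOR_RGB2HSV))
R=lambda P:print(len(P),cv2.minAreaRect(P[:,:2].astype(np.float32)*1000),np.median(P[:,2]))
near=np.hypot(W[...,0]-.532,W[...,1]-.313)<.08
R(W[near&(z>.112)&(z<.13)]); R(W[near&(z>.057)&(z<.07)&(S>150)&((H<8)|(H>172))]); R(W[near&(H>100)&(H<130)&(S>120)])
# fuselage slope from top view, jig frame
W=np.load('top.npy').reshape(-1,3);W=W[~np.isnan(W[:,0])];a=np.radians(2.45);c,s_=np.cos(a),np.sin(a)
d=W[:,:2]-[.600,-.011];x=d@[c,s_];y=d@[-s_,c]
for k in range(-105,110,15):
    o=[]
    for lo,hi in((0,.033),(.037,.042)):
        q=(abs(x-k/1000)<.0075)&(abs(y)>lo)&(abs(y)<hi)&(W[:,2]>.05); o+=[q.sum(),round(np.median(W[q,2])*1000,1)]
    print(k,o)
E
```

```text
time_s: 1.1
ee_pos: [0.5328, 0.3121, 0.2551]
tool_rot: [-3.141, 0.0, 1.446]
ft_force: [-0.3, 0.1, 0.3]
width: 0.0858
grip_force: 0.0
time_s: 1.35
ee_pos: [0.5315, 0.3141, 0.2549]
tool_rot: [-3.14, -0.0, 1.452]
ft_force: [-0.0, 0.3, 0.0]
width: 0.0852
grip_force: 0.0
[0.53151187 0.31410532 0.25485094] [-3.14037440e+00 -9.50439115e-05  1.45242876e+00]
1389 ((531.64990234375, 312.5584411621094), (43.452674865722656, 27.21741485595703), 82.46597290039062) 0.11973675220738383
2818 ((532.3074951171875, 312.0797119140625), (73.71405792236328, 71.24613189697266), 83.02346801757812) 0.06396547395639232
2640 ((531.8123779296875, 312.33746337890625), (119.0721206665039, 95.6746826171875), 82.50042724609375) 0.006945002870910183
-105 [np.int64(137), np.float64(68.8), np.int64(19), np.float64(68.2)]
-90 [np.int64(164), np.float64(74.2), np.int64(25), np.float64(70.2)]
-75 [np.int64(168), np.float64(75.1), np.int64(28), np.float64(71.1)]
-60 [np.int64(162), np.float64(75.5), np.int64(27), np.float64(71.9)]
-45 [np.int64(165), np.float64(76.2), np.int64(27), np.float64(72.0)]
-30 [np.int64(168), np.float64(77.2), np.int64(22), np.float64(73.7)]
-15 [np.int64(164), np.float64(78.0), np.int64(28), np.float64(73.1)]
0 [np.int64(171), np.float64(78.8), np.int64(25), np.float64(74.5)]
15 [np.int64(166), np.float64(79.4), np.int64(25), np.float64(75.8)]
30 [np.int64(168), np.float64(80.3), np.int64(27), np.float64(76.4)]
45 [np.int64(160), np.float64(80.7), np.int64(24), np.float64(77.1)]
60 [np.int64(168), np.float64(81.8), np.int64(29), np.float64(77.5)]
75 [np.int64(163), np.float64(82.7), np.int64(23), np.float64(79.2)]
90 [np.int64(152), np.float64(83.5), np.int64(32), np.float64(79.5)]
105 [np.int64(97), np.float64(80.1), np.int64(14), np.float64(79.3)]
```

View pics/w1.png

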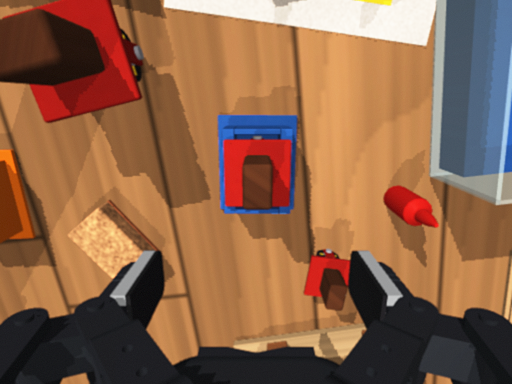

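The wrist view shows the middle roller's handle at (258,180) centred between the fingers. The red plate and blue stand are in line with it, and nothing is in the way of the descent.

```bash
python3 -m handwheel '[[[0,-0.15,-4,0,0,-0.5,0],[0,0,-4,0,0,0,0],[0,0,-4,0,0,0,0],[0,0,-3,0,0,0,0],[0,0,-2.5,0,0,0,0],[0,0,0,0,0,0,0],[0,0,0,0,0,0,0],[0,0,0,0,0,0,0]]]' 80
python3 -m handwheel '[[[0,0,0,0,0,0,1],[0,0,0,0,0,0,1],[0,0,0,0,0,0,1],[0,0,0,0,0,0,1],[0,0,0,0,0,0,1],[0,0,0,0,0,0,1],[0,0,0,0,0,0,1],[0,0,0,0,0,0,1]]]' 80
```

```text
time_s: 2.4
ee_pos: [0.5328, 0.3128, 0.0817]
tool_rot: [3.14, -0.002, 1.443]
ft_force: [0.3, -0.6, 0.3]
width: 0.0855
grip_force: 0.0
time_s: 3.4
ee_pos: [0.5324, 0.3122, 0.0807]
tool_rot: [3.141, -0.0, 1.442]
ft_force: [-1.4, 0.2, 5.2]
width: 0.0274
grip_force: 79.5
```

```bash
python3 -m handwheel '[[[0,0,1,0,0,0,1],[0,0,1.5,0,0,0,1],[0,0,2.5,0,0,0,1],[0,0,3,0,0,0,1],[0,0,3,0,0,0,1],[0,0,3,0,0,0,1],[0,0,0,0,0,0,1],[0,0,0,0,0,0,1]]]'
python3 - <<'E'
from h import *
s=r.observe();print(s['ee_pos'],s['ft_force'],s['wrist_torque'],s['tool_rot'])
f,T=wrist();save(f,'w2');W=pts(f,T);z=W[...,2];H,S,V=cv2.split(cv2.cvtColor(f['image'],cv2.COLOR_RGB2HSV))
q=(np.hypot(W[...,0]-.532,W[...,1]-.313)<.07)&(S>150)&((H<8)|(H>172))&(z>.15)
P=W[q];print(len(P),cv2.minAreaRect(P[:,:2].astype(np.float32)*1000),np.percentile(z[q],[5,50,95]));A=np.c_[P[:,:2],np.ones(len(P))];print(np.linalg.lstsq(A,P[:,2],rcond=None)[0])
E
```

```text
time_s: 4.4
ee_pos: [0.5313, 0.3115, 0.2192]
tool_rot: [-3.14, 0.001, 1.442]
ft_force: [0.4, -0.5, -4.1]
width: 0.0272
grip_force: 79.2
[0.53133665 0.31151439 0.21915457] [ 0.42804359 -0.53943601 -4.14174062] [-0.01560312  0.06097511 -0.00231805] [-3.13994957e+00  1.31401805e-03  1.44239457e+00]
7578 ((532.4445190429688, 320.29656982421875), (56.697998046875, 72.67998504638672), 83.15532684326172) [0.20053783 0.20234937 0.20353244]
[-0.01499456 -0.08795283  0.23950192]
```

View pics/w2.png

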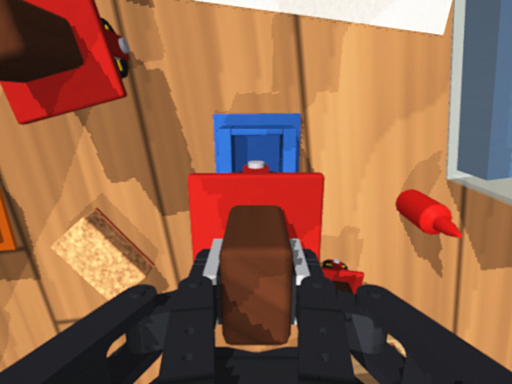

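The wrist view shows the roller held, with its plate at (256,220) and the empty blue stand behind it at (257,145). I'll check the plate's tilt against the earlier view.

```bash
python3 - <<'E'
from h import *
def fit(W,I,zlo,zhi):
    H,S,V=cv2.split(cv2.cvtColor(I,cv2.COLOR_RGB2HSV));z=W[...,2]
    q=(np.hypot(W[...,0]-.532,W[...,1]-.313)<.07)&(S>150)&((H<8)|(H>172))&(V>120)&(z>zlo)&(z<zhi)
    q=cv2.erode(q.astype(np.uint8),np.ones((7,7)))>0;P=W[q]
    for _ in range(4):
        A=np.c_[P[:,:2]-[.532,.313],np.ones(len(P))];k=np.linalg.lstsq(A,P[:,2],rcond=None)[0];e=P[:,2]-A@k;P=P[abs(e)<2*e.std()+1e-4]
    print(len(P),k.round(4),e.std(),P[:,1].min(),P[:,1].max())
fit(np.load('w1.npy'),cv2.imread('pics/w1.png')[:,:,::-1].copy(),.055,.072)
f,T=wrist();fit(pts(f,T),f['image'],.18,.225)
f=r.grab_frame('scene');fit(pts(f),f['image'],.18,.225)
f=r.grab_frame('top');fit(pts(f),f['image'],.18,.225)
E
```

```text
1186 [ 0.0002 -0.0007  0.064 ] 0.0006084354772846374 0.27774141492669113 0.34888291248260084
4369 [-0.002  -0.0033  0.202 ] 0.0005381545311182035 0.3022992501867774 0.3514181998976724
75 [0.0173 0.0025 0.2006] 0.0009321454907080365 0.28477947188105746 0.3465599641610527
50 [ 0.007  -0.0234  0.2009] 0.0011357683885728543 0.281816240443961 0.30833294424358526
```

```bash
python3 -m handwheel '[[[-0.3,-2.1,0,0,0,1.4,1],[-0.3,-4.5,0,0,0,1.4,1],[-0.3,-5,0,0,0,1.4,1],[-0.3,-5.5,0,0,0,1.4,1],[-0.3,-5,0,0,0,1.4,1],[-0.3,-4.5,0,0,0,1.4,1],[-0.3,-3.5,0,0,0,1.5,1],[-0.2,-2.5,0,0,0,0,1]]]'
python3 -m handwheel '[[[0,0,-3,0,0,0,1],[0,0,-2.4,0,0,0,1],[0,0,-1,0,0,0,1],[0,0,0,0,0,0,1],[0,0,0,0,0,0,1],[0,0,0,0,0,0,1]]]'
python3 - <<'E'
from h import *
s=r.observe();print(s['ee_pos'],s['ft_force'],s['tool_rot'])
f=r.grab_frame('scene');cv2.imwrite('pics/s2.png',cv2.resize(f['image'][120:300,80:320,::-1],(800,600)))
E
```

```text
time_s: 5.6
ee_pos: [0.5086, -0.0162, 0.2199]
tool_rot: [-3.141, 0.0, 1.613]
ft_force: [0.4, 0.6, -3.5]
width: 0.0273
grip_force: 79.1
time_s: 6.35
ee_pos: [0.5099, -0.014, 0.1572]
tool_rot: [3.14, -0.0, 1.615]
ft_force: [0.7, -1.4, -4.5]
width: 0.0273
grip_force: 79.1
[ 0.50989026 -0.01395679  0.15720125] [ 0.7187749 -1.380977  -4.4611265] [ 3.13966455e+00 -2.27717860e-04  1.61533183e+00]
```

View pics/s2.png

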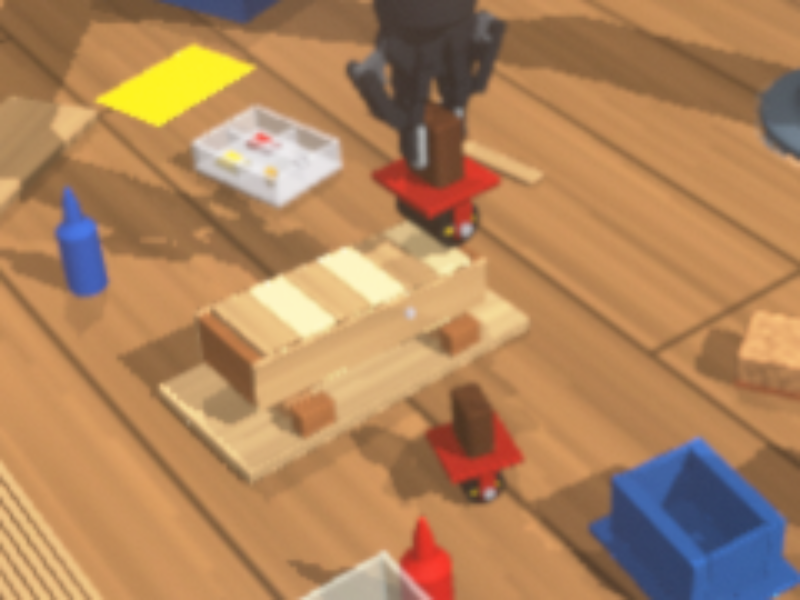

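The roller is over the near end of the fuselage at (435,220), aligned and clear of everything. I'll feel down now.

```bash
python3 -m handwheel '[[[0,0,-0.5,0,0,0,1],[0,0,-0.4,0,0,0,1],[0,0,0,0,0,0,1],[0,0,0,0,0,0,1]]]'; python3 -m handwheel '[[[0,0,-0.1,0,0,0,1],[0,0,-0.1,0,0,0,1],[0,0,-0.1,0,0,0,1],[0,0,0,0,0,0,1]]]';python3 -m handwheel '[[[0,0,-0.1,0,0,0,1],[0,0,-0.1,0,0,0,1],[0,0,0,0,0,0,1]]]'
```

```text
time_s: 6.9
ee_pos: [0.5093, -0.014, 0.1473]
tool_rot: [-3.142, 0.0, 1.615]
ft_force: [-0.3, -0.5, -3.2]
width: 0.0273
grip_force: 79.1
time_s: 7.4
ee_pos: [0.5097, -0.014, 0.1448]
tool_rot: [3.14, -0.0, 1.615]
ft_force: [0.6, 0.8, 0.8]
width: 0.027
grip_force: 79.5
time_s: 7.78
ee_pos: [0.5093, -0.0141, 0.1424]
tool_rot: [3.141, -0.0, 1.615]
ft_force: [0.4, -0.9, 0.1]
width: 0.0271
grip_force: 79.6
```

```bash
python3 -m handwheel '[[[0,0,-0.1,0,0,0,1],[0,0,0,0,0,0,1],[0,0,0,0,0,0,1]]]'; python3 -m handwheel '[[[0,0,-0.1,0,0,0,1],[0,0,0,0,0,0,1],[0,0,0,0,0,0,1]]]'
```

```text
time_s: 8.15
ee_pos: [0.5092, -0.014, 0.1413]
tool_rot: [3.142, 0.0, 1.615]
ft_force: [0.4, 0.5, 0.9]
width: 0.0271
grip_force: 79.6
time_s: 8.52
ee_pos: [0.5095, -0.014, 0.1406]
tool_rot: [3.141, -0.0, 1.615]
ft_force: [-1.0, 0.2, 5.0]
width: 0.0272
grip_force: 80.1
```

```bash
python3 -m handwheel '[[[0.2,0,0.01,0,0,0,1],[0.4,0.02,0.02,0,0,0,1],[0.4,0.02,0.02,0,0,0,1],[0.4,0.02,0.02,0,0,0,1]]]'; python3 -m handwheel '[[[0.5,0.02,0.026,0,0,0,1],[0.5,0.02,0.026,0,0,0,1],[0.5,0.02,0.026,0,0,0,1],[0.5,0.02,0.026,0,0,0,1]]]'
```

```text
time_s: 9.02
ee_pos: [0.5237, -0.0134, 0.1415]
tool_rot: [3.141, -0.0, 1.615]
ft_force: [-3.0, 0.2, 9.2]
width: 0.0275
grip_force: 80.8
time_s: 9.52
ee_pos: [0.5442, -0.0125, 0.143]
tool_rot: [3.14, -0.0, 1.615]
ft_force: [-1.3, 0.8, 9.0]
width: 0.0273
grip_force: 80.8
```

```bash
python3 -m handwheel '[[[0.5,0.02,0.035,0,0,0,1],[0.5,0.02,0.03,0,0,0,1],[0.5,0.02,0.03,0,0,0,1],[0.5,0.02,0.03,0,0,0,1]]]'; python3 -m handwheel '[[[0.5,0.02,0.03,0,0,0,1],[0.5,0.02,0.03,0,0,0,1],[0.5,0.02,0.03,0,0,0,1],[0.5,0.02,0.03,0,0,0,1]]]'
```

```text
time_s: 10.02
ee_pos: [0.5635, -0.0116, 0.1444]
tool_rot: [3.141, -0.001, 1.615]
ft_force: [-1.6, 1.4, 9.0]
width: 0.0272
grip_force: 81.0
time_s: 10.52
ee_pos: [0.5844, -0.0106, 0.1457]
tool_rot: [3.139, -0.001, 1.615]
ft_force: [-1.8, 0.7, 8.9]
width: 0.0268
grip_force: 80.9
```

```bash
python3 -m handwheel '[[[0.5,0.02,0.045,0,0,0,1],[0.5,0.02,0.04,0,0,0,1],[0.5,0.02,0.03,0,0,0,1],[0.5,0.02,0.03,0,0,0,1]]]'; python3 -m handwheel '[[[0.5,0.02,0.03,0,0,0,1],[0.5,0.02,0.03,0,0,0,1],[0.5,0.02,0.03,0,0,0,1],[0.5,0.02,0.03,0,0,0,1]]]'
```

```text
time_s: 11.02
ee_pos: [0.604, -0.0097, 0.1468]
tool_rot: [3.14, -0.001, 1.615]
ft_force: [-0.5, 0.4, 6.7]
width: 0.0273
grip_force: 80.6
time_s: 11.52
ee_pos: [0.6226, -0.0088, 0.1476]
tool_rot: [-3.139, -0.001, 1.615]
ft_force: [-5.1, 0.9, 10.2]
width: 0.0276
grip_force: 80.8
```

```bash
python3 -m handwheel '[[[0.5,0.02,0.03,0,0,0,1],[0.5,0.02,0.03,0,0,0,1],[0.5,0.02,0.03,0,0,0,1],[0.5,0.02,0.03,0,0,0,1]]]'
```

```text
time_s: 12.02
ee_pos: [0.6437, -0.0079, 0.1487]
tool_rot: [3.141, -0.001, 1.615]
ft_force: [-0.5, 1.7, 5.5]
width: 0.0272
grip_force: 80.4
```

```bash
python3 -m handwheel '[[[0.5,0.02,0.025,0,0,0,1],[0.5,0.02,0.025,0,0,0,1],[0.5,0.02,0.025,0,0,0,1],[0.5,0.02,0.025,0,0,0,1]]]'; python3 -m handwheel '[[[0.5,0.02,0.025,0,0,0,1],[0.5,0.02,0.025,0,0,0,1],[0.5,0.02,0.025,0,0,0,1],[0.5,0.02,0.025,0,0,0,1]]]'
```

```text
time_s: 12.52
ee_pos: [0.6631, -0.0073, 0.1493]
tool_rot: [-3.141, -0.001, 1.615]
ft_force: [-0.6, 1.6, 3.6]
width: 0.0271
grip_force: 80.3
time_s: 13.02
ee_pos: [0.6835, -0.0067, 0.1502]
tool_rot: [-3.141, -0.0, 1.615]
ft_force: [-0.2, 3.0, 2.9]
width: 0.027
grip_force: 80.2
```

```bash
python3 -m handwheel '[[[0.5,0,-0.01,0,0,0,1],[0.4,0,-0.01,0,0,0,1],[0,-0.05,0,0,0,0,1],[0,0,0,0,0,0,1]]]'; python3 -m handwheel '[[[-0.4,-0.02,-0.04,0,0,0,1],[-0.5,-0.02,-0.03,0,0,0,1],[-0.5,-0.02,-0.03,0,0,0,1],[-0.5,-0.02,-0.03,0,0,0,1]]]'
```

```text
time_s: 13.52
ee_pos: [0.6923, -0.0072, 0.1503]
tool_rot: [3.141, -0.001, 1.615]
ft_force: [-0.5, 4.3, 3.5]
width: 0.0269
grip_force: 80.2
time_s: 14.02
ee_pos: [0.6731, -0.0081, 0.1495]
tool_rot: [3.14, -0.0, 1.615]
ft_force: [0.3, 2.8, 5.7]
width: 0.027
grip_force: 80.3
```

```bash
python3 -m handwheel '[[[-0.5,-0.02,-0.03,0,0,0,1],[-0.5,-0.02,-0.03,0,0,0,1],[-0.5,-0.02,-0.03,0,0,0,1],[-0.5,-0.02,-0.03,0,0,0,1]]]'; python3 -m handwheel '[[[0,0,1,0,0,0,1],[0,0,2,0,0,0,1],[0,0,3,0,0,0,1],[-2,3,1,0,0,0,1],[-3,5,0,0,0,-2,1],[-3,6,0,0,0,-2,1],[-2,6,0,0,0,-2,1],[-1,5,0,0,0,-1.5,1]]]'
python3 - <<'E'
from h import *
s=r.observe();print(s['ee_pos'],s['ft_force'],s['tool_rot'])
f=r.grab_frame('top');save(f,'t3')
W=pts(f).reshape(-1,3);W=W[~np.isnan(W[:,0])];a=np.radians(2.45);c,s_=np.cos(a),np.sin(a)
d=W[:,:2]-[.600,-.011];x=d@[c,s_];y=d@[-s_,c]
for k in(-103,-80,-48,-16,16,48,80,103):
    o=[]
    for lo,hi in((-.033,-.015),(-.015,.015),(.015,.033),(.037,.042),(-.042,-.037)):
        q=(abs(x-k/1000)<(.012 if abs(k)<90 else .004))&(y>lo)&(y<hi)&(W[:,2]>.05)&(W[:,2]<.09); o+=[q.sum(),round(np.median(W[q,2])*1000,1)]
    print(k,*o)
E
```

```text
time_s: 14.52
ee_pos: [0.6535, -0.0089, 0.1488]
tool_rot: [3.139, -0.0, 1.615]
ft_force: [0.5, 2.8, 7.5]
width: 0.0272
grip_force: 80.4
time_s: 15.52
ee_pos: [0.5444, 0.2375, 0.2183]
tool_rot: [3.141, 0.0, 1.484]
ft_force: [1.5, 0.9, -3.5]
width: 0.0272
grip_force: 79.6
[0.54440673 0.2374845  0.21830091] [ 1.50759781  0.93715483 -3.51025672] [3.14124967e+00 4.01835653e-04 1.48419423e+00]
-103 22 69.5 41 69.1 23 70.1 7 66.2 7 69.4
-80 73 70.7 123 71.0 74 71.4 21 70.7 20 70.7
-48 73 72.8 121 72.7 74 72.4 23 72.3 19 72.6
-16 73 74.5 121 74.2 76 74.2 25 73.9 19 73.4
16 71 75.4 117 75.7 73 76.1 25 74.7 18 76.2
48 73 78.1 117 78.0 72 78.0 26 76.6 19 76.9
80 74 79.3 113 79.1 71 79.4 25 79.2 19 79.1
103 24 81.0 37 80.1 20 79.6 6 82.1 7 80.4
```

```bash
python3 - <<'E'
from h import *
a=np.radians(2.45);c,s_=np.cos(a),np.sin(a)
for cam in('top','scene'):
    W=np.concatenate([pts(r.grab_frame(cam)).reshape(-1,3) for _ in range(8)]);W=W[~np.isnan(W[:,0])]
    d=W[:,:2]-[.600,-.011];x=d@[c,s_];y=d@[-s_,c];ok=(W[:,2]>.06)&(W[:,2]<.09)
    wall=ok&(abs(y)>.037)&(abs(y)<.0415)&(abs(x)<.1);k=np.polyfit(x[wall],W[wall,2],1)
    for _ in range(3):
        e=W[:,2]-np.polyval(k,x);w=wall&(abs(e)<.003);k=np.polyfit(x[w],W[w,2],1)
    e=W[:,2]-np.polyval(k,x)
    print(cam,k.round(4),[round(1000*e[ok&(abs(x-q/1000)<.012)&(abs(y)<.033)].mean(),2) for q in(-80,-48,-16,16,48,80)])
E
```

```text
top [0.0534 0.075 ] [np.float64(0.22), np.float64(0.13), np.float64(0.16), np.float64(0.14), np.float64(0.11), np.float64(-0.0)]
scene [0.0217 0.0707] [np.float64(1.87), np.float64(2.86), np.float64(3.85), np.float64(4.8), np.float64(5.9), np.float64(8.74)]
```

From the top camera, averaged over 8 frames, all six planks are within about 0.2 mm of the wall line. The scene fit is off because its wall selection picked up the vertical sides. Back to above the stand, then a check of the roller in the grip.

```bash
python3 -m handwheel '[[[-0.4,2.5,0,0,0,-0.8,1],[-0.4,2.5,0,0,0,-0.8,1],[-0.4,2.5,0,0,0,-0.8,1],[0,0,0,0,0,0,1],[0,0,0,0,0,0,1]]]'
python3 - <<'E'
from h import *
s=r.observe();print(s['ee_pos'],s['ft_force'],s['tool_rot'])
f,T=wrist();save(f,'w4');W=pts(f,T);z=W[...,2];H,S,V=cv2.split(cv2.cvtColor(f['image'],cv2.COLOR_RGB2HSV))
q=(np.hypot(W[...,0]-.532,W[...,1]-.313)<.07)&(S>150)&((H<8)|(H>172))&(V>120)&(z>.18)&(z<.225)
print('plate raw',cv2.minAreaRect(W[q][:,:2].astype(np.float32)*1000))
q=cv2.erode(q.astype(np.uint8),np.ones((7,7)))>0;P=W[q]
for _ in range(4):
    A=np.c_[P[:,:2]-[.532,.313],np.ones(len(P))];k=np.linalg.lstsq(A,P[:,2],rcond=None)[0];e=P[:,2]-A@k;P=P[abs(e)<2*e.std()+1e-4]
print(len(P),k.round(4))
E
```

```text
time_s: 17.0
ee_pos: [0.5337, 0.3102, 0.2176]
tool_rot: [3.141, 0.001, 1.442]
ft_force: [-0.4, -0.5, -3.8]
width: 0.0271
grip_force: 79.6
[0.5336908  0.31020695 0.21755725] [-0.41039264 -0.50655652 -3.77808182] [3.14137439e+00 9.60105754e-04 1.44199648e+00]
plate raw ((534.8399658203125, 322.3515930175781), (50.236328125, 72.4675064086914), 82.42131042480469)
4508 [-0.0004 -0.0006  0.2008]
```

View pics/w4.png

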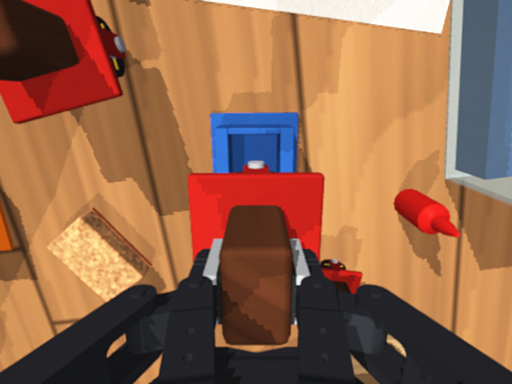

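The plate sits in the same pixels as right after the lift (x 188–323, front edge at row 173), so the roller has not slipped. The stand well is at (257,145). I'll correct by (-0.13, +0.2) cm and lower.

```bash
python3 -m handwheel '[[[-0.13,0.2,-2.5,0,0,0,1],[0,0,-2.5,0,0,0,1],[0,0,-2,0,0,0,1],[0,0,-1,0,0,0,1],[0,0,0,0,0,0,1],[0,0,0,0,0,0,1]]]'; python3 -m handwheel '[[[0,0,-1,0,0,0,1],[0,0,-1,0,0,0,1],[0,0,-1,0,0,0,1],[0,0,-1,0,0,0,1],[0,0,0,0,0,0,1]]]'
```

```text
time_s: 17.8
ee_pos: [0.533, 0.3131, 0.1387]
tool_rot: [3.14, -0.001, 1.442]
ft_force: [-0.0, 0.4, -4.6]
width: 0.0267
grip_force: 79.5
time_s: 18.42
ee_pos: [0.5315, 0.3127, 0.0964]
tool_rot: [-3.14, 0.002, 1.442]
ft_force: [-0.7, -0.3, -3.2]
width: 0.0271
grip_force: 79.5
```

No contact in the well. Seating it.

```bash
python3 -m handwheel '[[[0,0,-0.6,0,0,0,1],[0,0,-0.5,0,0,0,1],[0,0,-0.2,0,0,0,1],[0,0,0,0,0,0,1],[0,0,0,0,0,0,1]]]'; python3 -m handwheel '[[[0,0,-0.1,0,0,0,1],[0,0,-0.1,0,0,0,1],[0,0,0,0,0,0,1],[0,0,0,0,0,0,1]]]'
```

```text
time_s: 19.05
ee_pos: [0.5323, 0.3132, 0.0849]
tool_rot: [3.141, -0.0, 1.442]
ft_force: [0.2, 0.2, -2.8]
width: 0.0274
grip_force: 79.5
time_s: 19.55
ee_pos: [0.5322, 0.3131, 0.0827]
tool_rot: [3.142, -0.0, 1.442]
ft_force: [-0.9, -0.5, -3.5]
width: 0.027
grip_force: 79.5
```

```bash
python3 -m handwheel '[[[0,0,-0.1,0,0,0,1],[0,0,0,0,0,0,1],[0,0,0,0,0,0,1]]]'; python3 -m handwheel '[[[0,0,-0.1,0,0,0,1],[0,0,0,0,0,0,1],[0,0,0,0,0,0,1]]]'
```

```text
time_s: 19.92
ee_pos: [0.5322, 0.3131, 0.0817]
tool_rot: [3.141, -0.0, 1.442]
ft_force: [0.1, -0.8, -3.2]
width: 0.0276
grip_force: 79.5
time_s: 20.3
ee_pos: [0.5323, 0.3131, 0.0807]
tool_rot: [3.141, -0.0, 1.443]
ft_force: [0.1, 0.0, -1.7]
width: 0.0269
grip_force: 79.9
```

```bash
python3 -m handwheel '[[[0,0,-0.05,0,0,0,1],[0,0,0,0,0,0,1],[0,0,0,0,0,0,1]]]'; python3 -m handwheel '[[[0,0,0,0,0,0,0.6],[0,0,0,0,0,0,0.4],[0,0,0,0,0,0,0.2],[0,0,0,0,0,0,0],[0,0,0,0,0,0,0],[0,0,0,0,0,0,0],[0,0,0,0,0,0,0],[0,0,0,0,0,0,0]]]'
```

```text
time_s: 20.68
ee_pos: [0.5323, 0.3131, 0.0807]
tool_rot: [3.141, -0.0, 1.442]
ft_force: [-1.8, -1.1, 3.5]
width: 0.0274
grip_force: 80.3
time_s: 21.68
ee_pos: [0.5322, 0.3131, 0.0802]
tool_rot: [3.141, -0.0, 1.442]
ft_force: [0.0, 0.5, -0.4]
width: 0.0855
grip_force: 0.0
```

```bash
python3 -m handwheel '[[[0,0,1.5,0,0,0,0],[0,0,3,0,0,0,0],[0,0,4,0,0,0,0],[0,0,4,0,0,0,0],[0,0,4,0,0,0,0],[0,0,1.5,0,0,0,0],[0,0,0,0,0,0,0],[0,0,0,0,0,0,0]]]'
python3 - <<'E'
from h import *
f,T=wrist();save(f,'w5');W=pts(f,T);z=W[...,2];H,S,V=cv2.split(cv2.cvtColor(f['image'],cv2.COLOR_RGB2HSV))
n=np.hypot(W[...,0]-.532,W[...,1]-.313)<.08
q=n&(S>150)&((H<8)|(H>172))&(V>120)&(z>.05)&(z<.08);P=W[q]
print(cv2.minAreaRect(P[:,:2].astype(np.float32)*1000));A=np.c_[P[:,:2]-[.532,.313],np.ones(len(P))];print(np.linalg.lstsq(A,P[:,2],rcond=None)[0])
P=W[n&(z>.112)&(z<.13)];print(cv2.minAreaRect(P[:,:2].astype(np.float32)*1000),np.median(P[:,2]))
P=W[n&(H>100)&(H<130)&(S>120)];print(cv2.minAreaRect(P[:,:2].astype(np.float32)*1000))
E
```

```text
time_s: 22.68
ee_pos: [0.5313, 0.3127, 0.2585]
tool_rot: [-3.139, 0.002, 1.442]
ft_force: [-0.8, -0.1, -0.5]
width: 0.0854
grip_force: 0.0
((532.6568603515625, 313.4499206542969), (73.44347381591797, 71.45996856689453), 83.21339416503906)
[-0.0018012  -0.00360054  0.06391562]
((531.211669921875, 313.24481201171875), (44.63288116455078, 27.224166870117188), 83.2452392578125) 0.11968562526984727
((531.8963623046875, 312.47235107421875), (118.50908660888672, 94.65919494628906), 83.10021209716797)
```

View pics/w5.png

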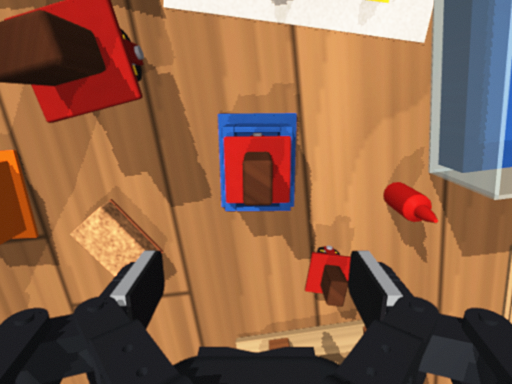

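The roller sits upright and level in the blue stand at (258,170), within 1–2 mm of centre with its plate top at 64 mm, and the gripper is clear of it.

```bash
python3 -c "
from rig import r
print(r.job_done())"
```

```text
the job is handed in; nothing more can be done
None
```

I handed the job in after about 23 s on the robot's clock. All six planks measured within about 0.2 mm of flush in the top view, the push was about 7–14 N while rolling, and the roller is back upright and released in its blue stand; no verdict was shown.

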